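# Third hand at the shaker: hang the saddle and press it to the sprung collar

### The job

Hang the loose metal saddle over the shaker's cross bar so that it sits right down astride it, then slide it along the bar against the sprung collar and keep it pressed there with a steady push of about 10 N (at least 7, at most 14, and never more than 20), so that I can tighten its thumbscrew. Finish while still holding it there: do not let go or back off. Leave the loose bottle, the beaker and the screwdriver where they are.

Things in the scene. Friction and masses are not known exactly. Their poses are not given: they have to be found in the camera images.
- saddle: Aluminium inverted U, 0.15-0.31 kg, standing on its legs on the bench. 38 wide (x), 60 long (y, along the channel), 86 mm tall. Legs 6 mm thick, gap 26 mm; bridge 40-46 mm above the feet; on it a centred upright grip tab 10 (x) x 40 (y) x 40 mm, 46-86 mm up. Black thumbscrew head sticks 10 mm out of the +x leg near its foot. Origin: centre, level with the feet; z up. May hang either way round.
- saddle_seat (a point): Point on the saddle: centre of the underside of its bridge, 40 mm above the origin; it rests on top of the bar when the saddle hangs.
- shaker: Grey bench shaker on a white foam slab, fixed, 360 x 400 mm (x, y). Origin: centre of its underside on the bench, z up. Platform 137 mm up; on it two posts (x = 20, y = -168 and +168 mm, tops 218 mm up) carry the round cross bar. Three fixed capped bottles 56 mm across, tops 241 mm up, stand in a row 135 mm to the -x side of the bar.
- bar_mid (a point): Top of the cross bar at its middle, 210 mm above the bench. The steel bar is 16 mm in diameter and runs level along this frame's y axis (the shaker's y), about 320 mm between the posts; x is level and square to the bar.
- stop: Lock ring clamped on the bar towards its +y end, 34 mm in diameter, 16 mm long, fixed in a place along the bar that differs from start to start. Origin: on the bar's axis (8 mm below the bar's top), centre of the ring's -y face. Axes as the shaker's.
- collar: Sprung collar: black ring 40 mm in diameter, 10 mm long, sliding on the bar, a coil spring between it and the lock ring. Origin: on the bar's axis, centre of its -y face, which the saddle presses. Unpressed, it is 50 mm to the -y side of the lock ring's origin; it yields towards +y up to 30 mm at 0.7 N per mm (10 N is 14 mm), no preload, and springs back when let go.
- media_bottle: Loose capped glass bottle, 56 mm across, 100 mm tall, standing on the bench; not to be disturbed. Origin: centre of its underside.
- beaker: Loose open glass beaker, 60 mm across, 70 mm tall, standing on the bench; not to be disturbed. Origin: centre of its underside.
- screwdriver: Screwdriver, about 190 mm long, lying on the bench on the robot's side of the work, roughly along y; not to be disturbed. Origin: on its underside near its middle.
Things that resemble listed ones, but are neither listed nor needed, are in the scene too. What is shaped like the saddle but pink is not meant.

How it is judged (in metres and radians):
On the way:
1. the saddle sits down astride the bar (x of saddle_seat in the frame of bar_mid between -0.008 and 0.008 m and z of saddle_seat in the frame of bar_mid between -0.004 and 0.006 m and y of saddle_seat in the frame of bar_mid between -0.16 and 0.16 m and angle between the y axis of saddle and the y axis of bar_mid, either way round below 0.12 rad and angle between saddle's own z axis and vertical below 0.12 rad), for 0.2 s.
At the end, for the whole second after the job is handed in: The saddle sits astride the bar (underside of its bridge within -4 to +6 mm of the bar's top in height and 8 mm sideways, turned and tilted less than 0.12 rad from the bar and the vertical), at rest (under 10 mm/s), pressing the sprung collar with 7 to 14 N, with the gripper's fingers still on it (all of step 1 and contact force between saddle and collar between 7 and 14 N and contact force between the fingers and saddle above 2 N and linear speed of saddle below 0.01 m/s); the arm keeps its last pose, push and grip.
It fails at once if the saddle pushes the collar with more than 20 N (contact force between saddle and collar above 20 N).
It fails at once if the loose bottle is tipped or moved by more than 30 mm (distance of media_bottle from where it was at the start of the episode above 0.03 m or angle between media_bottle's own z axis and vertical above 0.3 rad).
It fails at once if the beaker is tipped or moved by more than 30 mm (distance of beaker from where it was at the start of the episode above 0.03 m or angle between beaker's own z axis and vertical above 0.3 rad).
It fails at once if the screwdriver is moved by more than 30 mm (distance of screwdriver from where it was at the start of the episode above 0.03 m).
It also fails if it takes over 48 s, if anything falls off the work surface, if the arm or the gripper's body presses on something with over 40 N, if the wrist force passes 120 N, or if a joint passes its speed limit or range.

### The arm

A 6-joint arm with a two-finger parallel gripper is mounted at the origin on the work surface. World frame = base frame: x ahead of the robot, y to its left, z up, the work surface at z = 0. Lengths are in m, angles in degrees, forces in N, time in s.
With the tool pointing down it reaches from about 0.4 to 0.825 m from the base axis. Payload 7 kg.
Tool frame: the origin (TCP) lies midway between the tips of the shut fingers; the grasp point (between the pads) lies 19 mm behind it; z points along the fingers, y is the line along which they close (so a half turn about z gives the same grasp; the last joint's range is limited). The gripper opens to 88 mm and grips with 3 to 60 N. Pads are 19 mm wide; open, the fingers measure 130 mm over their backs; the gripper's body (78 mm by 193 mm) begins 47 mm behind the grasp point.
Start: joints at [90.82, 20.546, 0.682, 0, -70.136, -16.507], TCP at [0.183, 0.65, 0.227] pointing down, gripper open.
Joint ranges: [-176.03, 176.03], [-82.01, 121.73], [-58.28, 71.71], [-173.87, 95.51], [-174.79, -0.11], [-173.66, 173.66]. Speed limits (degrees/s): [136.94, 136.94, 172.46, 180, 180, 180].

### API

Orientations are given as a 3x3 rotation matrix whose columns are the frame's x, y, z axes.
In Python, from rig import robot gives the robot as it stands. Calls block until the motion is done:
- robot.goto(position, orientation): joint-space move of the TCP to a pose.
- robot.servo_line(position, ori=None, speed=0.15): straight line of the TCP; ori=None keeps the orientation; speed is the mean speed in m/s.
- robot.movej(angles): joint-space move.
- robot.move_gripper(opening): opening from 0.0 (shut) to 1.0 (fully open); the grip force is fixed at half the most; returns when the fingers have stopped.
- robot.dwell(seconds).
- robot.ik(position, orientation): joint angles nearest the present ones, or None.
- robot.grab_frame(name): name is "scene" or "top"; returns (picture, depth): 400x640x3 uint8, red, green, blue; 400x640 float32, m along the optical axis (not along the pixel's ray), 0 where there is no reading.
- robot.camera_info(name): a dict with "vfov" (degrees; the focal length in pixels is half the picture's height over the tangent of half this angle, whatever the lens; pixels are square), "cx", "cy" (the principal point, pixels), "view" (4x4, takes a point from world to camera coordinates). Camera axes: x right, y down, z forward; pixel columns grow to the right and rows downward; lengths in m; the calibration is good to about 2 mm. A picture is of the moment at which its call begins. camera_info takes no time and is no camera call.
A pose or a line that the arm cannot do raises robot.Unreachable and nothing moves.
- robot.job_done(): hands the job in; it is judged then, once.
Readings, each from a call of its own:
- robot.read_t(): time.
- robot.read_qpos(): joint angles.
- robot.read_qvel(): joint speeds.
- robot.read_effort(): joint torques, N m.
- robot.read_position(): TCP position.
- robot.read_tcp_rot(): TCP orientation.
- robot.read_force(): force on the tool from outside, world axes, zero at the start.
- robot.read_ft_torque(): the same for the moment, N m.
- robot.read_grip_width(): opening from 0.0 (shut) to 1.0 (fully open).
- robot.read_finger_force(): force on a finger pad.
Only numpy, scipy, OpenCV 4.12 (cv2) and the standard library are available. Lean on these libraries where they do the work, as an engineer would, in place of code of your own. Each camera call takes 0.05 s, during which the arm holds its last target. There are 200 camera calls.

## Working session

There is one attempt and no reset: what is moved stays moved. The work goes in short steps, each a Python script; the robot and the scene stay as the last script left them, time stands still between calls to the robot, and variables do not carry over. Pictures are saved under pics/ and viewed, at most 10 in all, crops included, and the job is handed in when it is done.

```bash
mkdir -p pics; ls
cat > h.py <<'E'
import numpy as np, cv2
from rig import robot
def cam(n):
    i=robot.camera_info(n); f=200/np.tan(np.radians(i["vfov"])/2); return f,i["cx"],i["cy"],np.array(i["view"])
def cloud(n,depth):
    f,cx,cy,V=cam(n); v,u=np.mgrid[:400,:640]
    P=np.stack([(u-cx)/f*depth,(v-cy)/f*depth,depth],-1)
    W=np.linalg.inv(V); return P@W[:3,:3].T+W[:3,3]
def ray(n,u,v,z):
    f,cx,cy,V=cam(n); W=np.linalg.inv(V); d=W[:3,:3]@np.array([(u-cx)/f,(v-cy)/f,1]); o=W[:3,3]
    return o+d*(z-o[2])/d[2]
E
python3 - <<'E'
from h import *
for n in("scene","top"):
    p,d=robot.grab_frame(n); np.savez(f"{n}0.npz",p=p,d=d); cv2.imwrite(f"pics/{n}0.png",p[:,:,::-1])
    print(n,robot.camera_info(n)["vfov"],robot.camera_info(n)["cx"],robot.camera_info(n)["cy"],np.linalg.inv(robot.camera_info(n)["view"]).round(3),(d>0).mean())
print(robot.read_t(),robot.read_tcp_rot().round(3))
E
```

```text
pics
scene 47.514452373286 314.23270925107414 202.9725233081645 [[-0.38   0.736 -0.56   1.145]
 [ 0.925  0.306 -0.226  0.22 ]
 [ 0.005 -0.604 -0.797  1.117]
 [ 0.     0.     0.     1.   ]] 0.99573828125
top 50.95129491781193 310.6292369296404 198.7516817275713 [[-0.006 -0.994  0.109  0.369]
 [-1.     0.004 -0.019 -0.051]
 [ 0.019 -0.109 -0.994  1.246]
 [ 0.     0.     0.     1.   ]] 0.9960625
0.1 [[ 0.963 -0.271 -0.   ]
 [-0.271 -0.963 -0.002]
 [ 0.     0.002 -1.   ]]
```

View pics/scene0.png

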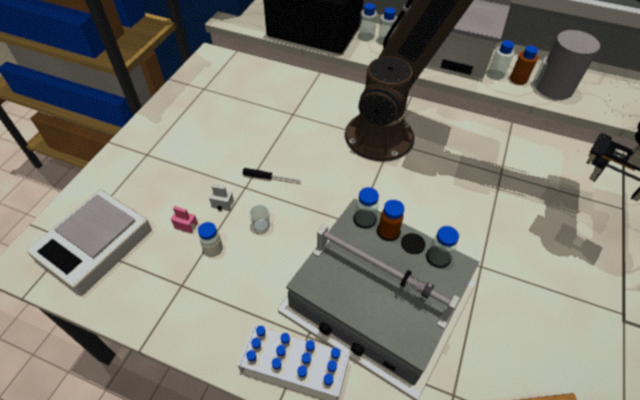

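View pics/top0.png

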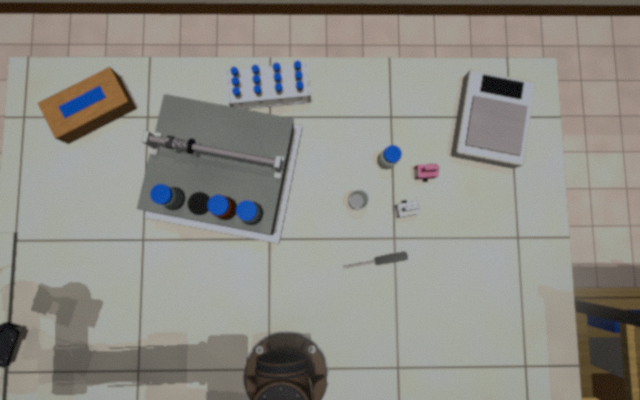

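The views show the saddle (scene (221,197), top (408,208)), with the pink decoy beside it at top (427,172). In the top view the bar runs from (150,140) to (278,163), with the collar near (192,146). Next I measure these from the depth images.

```bash
cat > a.py <<'E'
from h import *
def crop(n,p,x0,y0,w,h,s): return cv2.resize(p[y0:y0+h,x0:x0+w,::-1],None,fx=s,fy=s,interpolation=cv2.INTER_CUBIC)
S=np.load("scene0.npz");T=np.load("top0.npz")
a=crop("s",S["p"],185,170,80,50,5);b=crop("t",T["p"],380,180,80,50,5)
c=crop("s",S["p"],310,220,160,90,2.5);e=crop("t",T["p"],140,120,160,90,2.5)
cv2.imwrite("pics/c0.png",np.vstack([np.hstack([a,b]),np.hstack([c,e])]))
for n,D,box,bb in(("scene",S,(205,180,240,215),(310,215,470,315)),("top",T,(390,195,425,222),(135,120,295,180))):
    C=cloud(n,D["d"]); x0,y0,x1,y1=box; Q=C[y0:y1,x0:x1].reshape(-1,3)
    for lo,hi in((.02,.04),(.036,.056),(.06,.1)):
        q=Q[(Q[:,2]>lo)&(Q[:,2]<hi)]; 
        if len(q): print(n,"saddle",lo,len(q),q.mean(0).round(4),q.min(0).round(4),q.max(0).round(4), cv2.minAreaRect(q[:,:2].astype(np.float32)))
    x0,y0,x1,y1=bb; Q=C[y0:y1,x0:x1].reshape(-1,3); q=Q[(Q[:,2]>.19)&(Q[:,2]<.235)]
    m=q.mean(0);u=np.linalg.svd(q-m)[2][0] if len(q)<5000 else None; print(n,"bar",len(q),m.round(4),u, "heights",np.percentile(q[:,2],[5,50,95]))
    np.save(n+"_bar.npy",q)
E
python3 a.py
```

```text
scene saddle 0.02 86 [ 0.4846 -0.3489  0.0299] [ 0.4477 -0.3802  0.0202] [ 0.4972 -0.3226  0.0394] ((0.4825025498867035, -0.34438908100128174), (0.03310698643326759, 0.0681305080652237), 41.98965072631836)
scene saddle 0.036 176 [ 0.4776 -0.3495  0.0458] [ 0.4454 -0.3843  0.0364] [ 0.494  -0.3224  0.0552] ((0.4743325710296631, -0.3529681861400604), (0.0382867157459259, 0.06720628589391708), 22.200708389282227)
scene saddle 0.06 111 [ 0.4725 -0.3531  0.0774] [ 0.4621 -0.3757  0.06  ] [ 0.4798 -0.332   0.0914] ((0.471259742975235, -0.3539542853832245), (0.014257504604756832, 0.042371343821287155), 10.710041046142578)
scene bar 1958 [0.5832 0.204  0.2102] [0.15527639 0.98782134 0.00991185] heights [0.19607629 0.20946394 0.22434912]
top saddle 0.02 19 [ 0.475  -0.3441  0.0304] [ 0.4502 -0.3804  0.0204] [ 0.4987 -0.3233  0.0399] ((0.4755043685436249, -0.3516044020652771), (0.04698318615555763, 0.05339045077562332), 11.069087028503418)
top saddle 0.036 214 [ 0.4712 -0.3532  0.0456] [ 0.4497 -0.3873  0.0386] [ 0.493  -0.3242  0.0552] ((0.4719775915145874, -0.3555906116962433), (0.03788531944155693, 0.059918854385614395), 9.605501174926758)
top saddle 0.06 61 [ 0.4712 -0.3532  0.0831] [ 0.464  -0.3749  0.0615] [ 0.478  -0.335   0.0912] ((0.4719111919403076, -0.3551677167415619), (0.010158088989555836, 0.0404449924826622), 9.835123062133789)
top bar 1166 [0.6105 0.1904 0.21  ] [-0.19155965 -0.98146641 -0.00534746] heights [0.20111419 0.20937518 0.21954193]
```

View pics/c0.png

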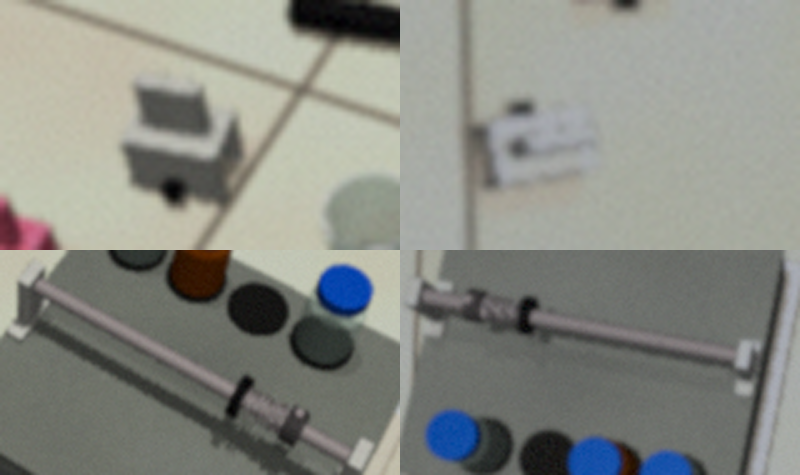

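The crops show the saddle upright, with its thumbscrew on the far (+x) side. The collar is at crop (528,315) and the lock ring is to its left. The saddle's bridge rectangle measures 38x60 mm at 9.7°. Next I fit the bar as a cylinder.

```bash
cat > b.py <<'E'
from h import *
from scipy.optimize import least_squares
f,cx,cy,V=cam("top")
p0=ray("top",260,160,.21);p1=ray("top",200,149.5,.21); print(p0,p1)
Q=[np.load(n+"_bar.npy") for n in("scene","top")]
def prof(pr,q):
    m=np.array([pr[0],.15]);t=pr[1];u=np.array([-np.sin(t),np.cos(t)]);n=np.array([np.cos(t),np.sin(t)])
    r=q[:,:2]-m; return r@u,r@n
def fit(qs,pr):
    def res(pr):
        o=[]
        for k,q in enumerate(qs):
            s,x=prof(pr,q); dz=q[:,2]-(pr[2+k]-.008); o.append(np.hypot(x,dz)-.008)
        return np.concatenate(o)
    return least_squares(res,pr,loss="soft_l1",f_scale=.002)
t=np.arctan2(-(p1-p0)[0],(p1-p0)[1]); pr=np.array([p0[0]+(.15-p0[1])*(p1-p0)[0]/(p1-p0)[1],t,.21,.21]); print(pr)
for it in range(4):
    qs=[]
    for q in Q:
        s,x=prof(pr,q); qs.append(q[(abs(x)<.014)&(s>-.12)&(s<.04)&(abs(q[:,2]-.206)<.014)])
    pr=fit(qs,pr).x
print("both",pr,[len(q) for q in qs]); print("sc",fit(qs[:1],pr[:3]).x,"top",fit(qs[1:],pr[:3]).x)
for k,q in enumerate(Q):
    s,x=prof(pr,q); print("cam",k)
    for a in np.arange(-.19,.2,.004):
        g=(s>=a)&(s<a+.004)&(abs(x)<.035)
        if g.sum()>2: print(round(a,3),g.sum(),np.percentile(x[g],[3,97]).round(3),np.percentile(q[g,2],[50,95]).round(3),end=" | ")
    print()
E
python3 b.py
```

```text
[0.58078761 0.05456058 0.21      ] [0.60782106 0.20462657 0.21      ]
[ 0.59798042 -0.17823217  0.21        0.21      ]
both [ 0.60302128 -0.19428128  0.2101698   0.20987805] [468, 403]
sc [ 0.6022349  -0.19451118  0.21028156] top [ 0.60401755 -0.19391849  0.20990956]
cam 0
-0.15 7 [-0.011  0.014] [0.215 0.219] | -0.146 28 [-0.013  0.015] [0.217 0.22 ] | -0.142 24 [-0.01   0.015] [0.217 0.219] | -0.138 29 [-0.013  0.015] [0.216 0.22 ] | -0.134 32 [-0.011  0.011] [0.208 0.218] | -0.13 10 [-0.006  0.006] [0.208 0.21 ] | -0.126 10 [-0.006  0.008] [0.208 0.211] | -0.122 11 [-0.005  0.007] [0.208 0.211] | -0.118 11 [-0.007  0.008] [0.209 0.211] | -0.114 11 [-0.003  0.007] [0.207 0.211] | -0.11 10 [-0.005  0.007] [0.209 0.211] | -0.106 12 [-0.007  0.007] [0.207 0.211] | -0.102 10 [-0.005  0.007] [0.209 0.211] | -0.098 12 [-0.004  0.008] [0.208 0.21 ] | -0.094 12 [-0.005  0.008] [0.208 0.211] | -0.09 9 [-0.005  0.007] [0.208 0.211] | -0.086 12 [-0.006  0.007] [0.209 0.212] | -0.082 10 [-0.004  0.008] [0.209 0.211] | -0.078 13 [-0.005  0.007] [0.207 0.212] | -0.074 11 [-0.006  0.007] [0.209 
[... 5710 characters left out ...]
17 0.226] | 0.134 21 [-0.015  0.014] [0.216 0.228] | 0.138 18 [-0.015  0.015] [0.215 0.225] | 0.142 5 [-0.013  0.014] [0.212 0.216] | 0.146 7 [-0.006  0.006] [0.208 0.211] | 0.15 11 [-0.007  0.005] [0.207 0.213] | 0.154 10 [-0.007  0.008] [0.207 0.21 ] | 0.158 9 [-0.003  0.007] [0.209 0.21 ] | 0.162 10 [-0.006  0.006] [0.207 0.211] | 0.166 12 [-0.007  0.008] [0.207 0.212] | 0.17 11 [-0.007  0.006] [0.209 0.211] | 0.174 8 [-0.006  0.006] [0.208 0.21 ] | 0.178 9 [-0.006  0.005] [0.209 0.212] | 0.182 13 [-0.006  0.009] [0.208 0.212] | 0.186 43 [-0.013  0.014] [0.21  0.219] | 0.19 25 [-0.014  0.013] [0.217 0.22 ] | 0.194 19 [-0.014  0.016] [0.217 0.22 ] | 0.198 19 [-0.013  0.013] [0.217 0.219] |
```

```bash
cat >> h.py <<'E'
def R(a):
    a=np.radians(a); return np.array([[-np.sin(a),np.cos(a),0],[np.cos(a),np.sin(a),0],[0,0,-1.]])
t=-.19428; n=np.array([np.cos(t),np.sin(t)]); u=np.array([-np.sin(t),np.cos(t)])
def bar(s,z,x=0): return np.r_[np.array([.60302,.15])+s*u+x*n,z]
AB=np.degrees(t); AS=9.7; SAD=np.array([.472,-.354])
def pr(*l): print(*l,"t",round(robot.read_t(),2),"p",robot.read_position().round(4),"F",np.round(robot.read_force(),2))
E
python3 - <<'E'
from h import *
for k in(0,180):
    print(k,[None if q is None else np.round(q,1) for q in (robot.ik(np.r_[SAD,.15],R(AS+k)),robot.ik(np.r_[SAD,.049],R(AS+k)),robot.ik(bar(.015,.36),R(AB+k)),robot.ik(bar(.06,.22),R(AB+k)),robot.ik([.183,.65,.4],robot.read_tcp_rot()))])
E
```

```text
0 [array([ -17.9,   16.1,  -16.4,    0. ,  -57.5, -152.4]), array([ -17.9,   22.5,  -22.5,    0. ,  -45. , -152.4]), array([ 33. ,  13.1,   7.4,   0. , -84.2, 135.9]), array([ 36. ,  18.4,  -3.4,   0. , -68.3, 132.9]), array([ 90.8,  17.9,  18.7,  -0. , -90.9, -16.5])]
180 [array([-17.9,  16.1, -16.4,   0. , -57.5,  27.6]), array([-17.9,  22.5, -22.5,   0. , -45. ,  27.6]), array([ 33. ,  13.1,   7.4,   0. , -84.2, -44.1]), array([ 36. ,  18.4,  -3.4,   0. , -68.3, -47.1]), array([ 90.8,  17.9,  18.7,  -0. , -90.9, -16.5])]
```

Run:
```python
from h import *
robot.servo_line([.183,.65,.40],speed=.3)
robot.goto(np.r_[SAD,.40],R(AS+180)); pr("above")
robot.move_gripper(.55)
robot.servo_line(np.r_[SAD,.13],speed=.25); robot.servo_line(np.r_[SAD,.050],speed=.08); pr("down")
robot.move_gripper(0); pr("grip",robot.read_grip_width(),robot.read_finger_force())
robot.servo_line(np.r_[SAD,.10],speed=.1); robot.dwell(.2); pr("up",robot.read_grip_width(),robot.read_finger_force())
robot.servo_line(np.r_[SAD,.36],speed=.25)
robot.goto(bar(.015,.36),R(AB+180)); robot.servo_line(bar(.015,.30),speed=.15); robot.dwell(.2); pr("over bar",robot.read_grip_width())
for c in("scene","top"):
    p,d=robot.grab_frame(c); np.savez(f"{c}1.npz",p=p,d=d)
    if c=="scene": cv2.imwrite("pics/s1.png",cv2.resize(p[180:330,300:500,::-1],None,fx=4,fy=4))
```

```text
above t 4.46 p [ 0.4724 -0.3536  0.3999] F [-0.69 -0.67  0.13]
down t 7.68 p [ 0.4724 -0.3542  0.0505] F [0.42 0.03 0.77]
grip 0.11346059278072694 29.99976485967636 t 8.38 p [ 0.4717 -0.3539  0.0497] F [-1.24 -0.47 -1.53]
up 0.1137241212578117 29.99961644411087 t 9.23 p [ 0.4715 -0.3538  0.0991] F [-0.07  0.2  -1.87]
over bar 0.11014787434066614 t 13.11 p [0.6065 0.1648 0.3013] F [-0.26 -0.18 -2.24]
```

View pics/s1.png

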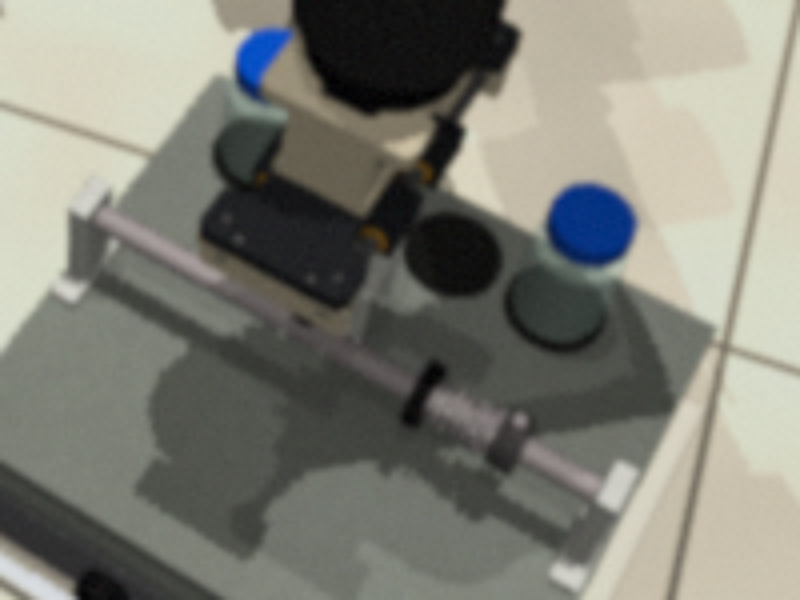

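The saddle is held over the bar: its +y end shows beside the finger at about (385,290) in the crop, mostly hidden. The collar is at (424,393). I check the saddle's pose in the bar frame from depth.

Run:
```python
from h import *
for c in("scene","top"):
    D=np.load(c+"1.npz"); C=cloud(c,D["d"]); P=D["p"].astype(int)
    r=C[...,:2]-np.array([.60302,.15]); s=r@u; x=r@n; z=C[...,2]
    for lo,hi in((.24,.262),(.262,.285),(.285,.31),(.31,.345)):
        for a,b in((-.03,.03),(.03,.037),(.037,.06)):
            g=(s>a)&(s<b)&(abs(x)<.04)&(z>lo)&(z<hi)
            if g.sum()>2: print(c,lo,a,g.sum(),"s",np.percentile(s[g],[2,98]).round(3),"x",np.percentile(x[g],[3,97]).round(4),"z",np.percentile(z[g],[3,97]).round(3),P[g].mean(0).round())
```

```text
scene 0.24 -0.03 5 s [0.008 0.018] x [0.0283 0.0303] z [0.259 0.262] [56. 53. 48.]
scene 0.24 0.037 16 s [0.037 0.044] x [-0.015   0.0209] z [0.253 0.262] [87. 87. 82.]
scene 0.262 -0.03 4 s [0.011 0.02 ] x [0.0286 0.0295] z [0.262 0.265] [72. 68. 58.]
scene 0.262 0.037 30 s [0.038 0.044] x [-0.0173  0.02  ] z [0.263 0.282] [87. 87. 82.]
scene 0.285 0.03 12 s [0.033 0.037] x [-0.0064  0.005 ] z [0.295 0.301] [82. 82. 78.]
scene 0.285 0.037 62 s [0.037 0.044] x [-0.0154  0.0196] z [0.286 0.3  ] [93. 93. 88.]
top 0.24 -0.03 14 s [-0.016  0.022] x [-0.0176  0.0164] z [0.253 0.261] [72. 72. 70.]
top 0.262 -0.03 32 s [-0.017  0.011] x [-0.0175  0.0293] z [0.263 0.284] [73. 73. 72.]
top 0.285 -0.03 108 s [-0.017  0.002] x [-0.0171  0.0197] z [0.287 0.3  ] [108. 108. 106.]
top 0.31 -0.03 10 s [0.003 0.006] x [0.0052 0.0161] z [0.333 0.342] [48. 47. 44.]
```

The saddle is centred on the bar to within about 1 mm, so I lower it until I feel contact.

```bash
cat >> h.py <<'E'
def F(k=8):
    o=[]
    for _ in range(k): robot.dwell(.02); o.append(robot.read_force())
    return np.mean(o,0)
def bf(f): return np.round([f[:2]@n,f[:2]@u,f[2]],2)
E
python3 - <<'E'
from h import *
robot.servo_line(bar(.015,.228),speed=.12); robot.dwell(.3)
f0=F(15); pr("free",bf(f0)); z=.228
while z>.2145:
    z-=.001; robot.servo_line(bar(.015,z),speed=.03); f=F(); print(round(z,4),bf(f-f0),round(robot.read_position()[2],4))
    if f[2]-f0[2]>3 or np.hypot(*(f-f0)[:2])>5: break
pr("end"); np.save("f0.npy",f0)
E
```

```text
free [ 0.07  0.01 -2.4 ] t 14.51 p [0.6059 0.1647 0.2281] F [ 0.8   0.16 -2.55]
0.227 [ 0.11 -0.09  0.33] 0.227
0.226 [-0.29 -0.3   0.07] 0.226
0.225 [-0.14 -0.25  0.28] 0.225
0.224 [0.07 0.16 0.01] 0.224
0.223 [ 0.01 -0.25  0.13] 0.223
0.222 [0.13 0.32 0.59] 0.222
0.221 [-0.24  0.01 -0.03] 0.221
0.22 [-0.19  0.38 -0.06] 0.22
0.219 [-1.96 -0.28  6.66] 0.2197
end t 17.96 p [0.6061 0.1647 0.2197] F [-1.01  0.06  4.46]
```

Run:
```python
from h import *
f0=np.load("f0.npy"); z=.2199
robot.servo_line(bar(.015,z),speed=.02); print(bf(F()-f0))
robot.servo_line(bar(.040,z),speed=.04); print("slid",bf(F()-f0)); s=.040
while s<.066:
    s+=.002; robot.servo_line(bar(s,z),speed=.02); robot.dwell(.1); f=bf(F()-f0); p=robot.read_position()
    print(round(s,4),f,"act s",round((p[:2]-[.60302,.15])@u,4),round(p[2],4))
    if -f[1]>8.5 or f[2]>12: break
pr("end",robot.read_grip_width())
```

```text
[-1.01  0.32  2.61]
slid [-0.09 -0.01  0.36]
0.042 [-0.14 -0.22  0.4 ] act s 0.042 0.2199
0.044 [ 0.16 -0.33  0.26] act s 0.044 0.2199
0.046 [-0.04  0.27  0.5 ] act s 0.046 0.2199
0.048 [-0.08  0.2   0.26] act s 0.048 0.2199
0.05 [-0.5  -0.88  0.31] act s 0.0499 0.2199
0.052 [-0.3  -1.9   0.78] act s 0.0519 0.2199
0.054 [ 0.   -3.18  1.26] act s 0.0539 0.2199
0.056 [-0.24 -4.2   1.63] act s 0.0559 0.2199
0.058 [ 0.11 -5.82  2.05] act s 0.0576 0.2199
0.06 [ 0.19 -6.99  2.74] act s 0.0592 0.2199
0.062 [ 0.24 -8.13  2.76] act s 0.0608 0.22
0.064 [ 0.41 -9.39  2.99] act s 0.0625 0.22
end 0.11199040156923866 t 25.05 p [0.615  0.2113 0.22  ] F [-1.61 -9.44  0.58]
```

Run:
```python
from h import *
f0=np.load("f0.npy")
robot.servo_line(bar(.065,.2199),speed=.02); robot.dwell(.5); pr("hold",bf(F(20)-f0),robot.read_finger_force())
for c in("scene","top"):
    p,d=robot.grab_frame(c); C=cloud(c,d); r=C[...,:2]-np.array([.60302,.15]); s=r@u; x=r@n; z=C[...,2]
    if c=="scene": cv2.imwrite("pics/s2.png",cv2.resize(p[180:330,300:500,::-1],None,fx=4,fy=4))
    dark=p.max(2)<50
    for nm,g in(("collar",dark&(s>.08)&(s<.115)&(abs(x)<.022)&(z>.215)&(z<.235)),("bridge",(s>.02)&(s<.095)&(abs(x)<.022)&(z>.205)&(z<.22)&~dark)):
        if g.sum()>3: print(c,nm,g.sum(),np.percentile(s[g],[3,50,97]).round(4),np.percentile(x[g],[3,97]).round(4),np.percentile(z[g],[50]).round(4))
```

```text
hold [ 0.38 -9.64  3.27] 30.000129640102386 t 26.13 p [0.6152 0.2121 0.22  ] F [-1.68 -8.77  0.54]
scene collar 40 [0.093  0.0972 0.1014] [-0.0104  0.0143] [0.2197]
scene bridge 8 [0.0875 0.0888 0.0912] [-0.0023  0.0036] [0.2159]
top bridge 133 [0.0219 0.0358 0.0502] [-0.0173  0.0188] [0.2152]
```

View pics/s2.png

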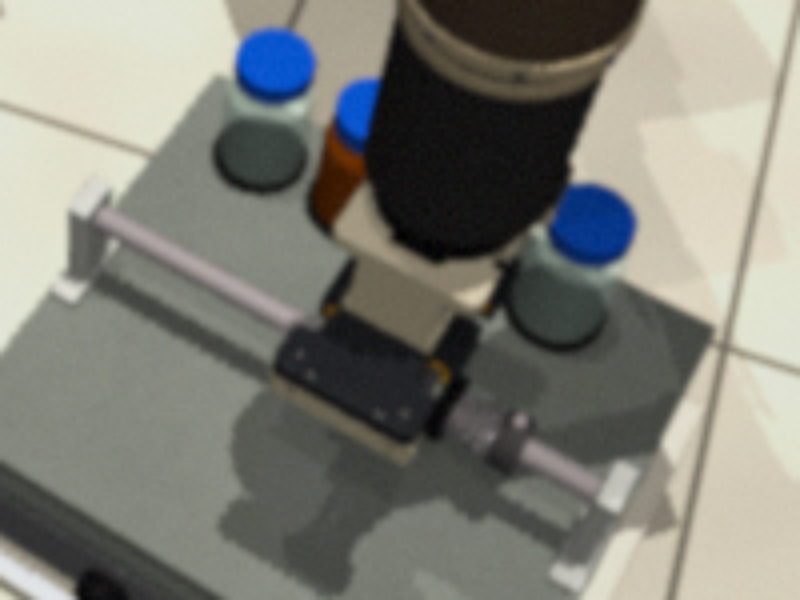

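The saddle is seated, with its bridge top at 215.5 mm. It has pushed the collar (crop (445,408)) about 14 mm along the bar, and the wrist reads 9.6 N. Both agree with about 10 N, so I hand in while holding.

```bash
python3 -c "
from h import *
print(robot.job_done())"
```

```text
the job is handed in; nothing more can be done
None
```

The saddle sits astride the bar and is held against the sprung collar at about 10 N (9.6 N at the wrist, collar moved about 14 mm), and I handed the job in with the gripper still holding it; the result of the judging was not shown.

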